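# Clamp the cool block in its cradle

## Task

Secure the grey cool block in its cradle for carrying: without gripping anything, push the clamp strap round with the back of a finger until it lies across the block against its stop, and only then push the cam lever fully down so that the clamp's foot presses on the block's lid. Do not lift or shift the block, and leave the other things on the bench where they are.

Things in the scene. Friction and masses are not known exactly. Their poses are not given: they have to be found in the camera images.
- cradle: aluminium cradle fixed to the bench, base plate 196 mm along its x and 140 mm along its y, 10 mm thick; low grey stops (23 mm high over the bench) hold the block. Origin on the bench below the block's centre; z up. At its +y side a steel post of 26 mm diameter carries the strap at (0, 64 mm).
- cool_block: loose grey cool block with lid standing in the cradle, 152 mm along the cradle's x, 70 mm along its y, 70 mm high, top 80 mm over the bench. Origin: centre of its underside, 10 mm over the bench; z up. It has about 2 mm of play each way in the stops.
- clamp_strap (a joint): angle of the strap about its vertical pivot: 0 = home at its stop, pointing along the cradle's -y across the block's middle; grows anticlockwise from above, 1.57 = along the cradle's +x; range 0 to 1.9. Stays where left; 1.3 N at strap_push moves it. Dark steel bar 24 mm wide, 92 to 110 mm over the bench, its round end 122 mm from the pivot.
- strap_pivot (a point): on the strap's pivot axis, at mid height of the strap, 101 mm over the bench; axes as the cradle's.
- strap_push (a point): point on the strap's centre line, 95 mm from the pivot, mid height (101 mm over the bench); the strap's own -y points from the pivot to its free end, the side faces lie 12 mm either side.
- clamp_lever (a joint): angle of the cam lever, which sits on the strap above the pivot, turns with it and points the opposite way (the strap's +y): 0 = fully down (level, at its stop), 0.9 = up (52 degrees above level); starts up, stays where left. Pushing it down takes about 4 to 7 N at the grip. It lowers the foot, which at 0 presses on the block if the strap is home.
- lever_axle (a point): on the lever's horizontal axle, above the pivot, 124 mm over the bench; own axes: y along the lever to its free end, z out of its upper face.
- lever_grip (a point): centre of the upper face of the lever's black grip, 72.5 mm from the axle along the lever and 6 mm above its centre line; the grip is 24 mm wide, 45 mm long, 12 mm thick and ends 95 mm from the axle. Axes as lever_axle.
- clamp_foot: round rubber foot under the strap, 24 mm diameter, 64 mm from the pivot, reaching up to 8 mm below the strap (a nut stands 7 mm proud of the strap above it); origin: centre of its underside, about 5 mm clear of the block when the lever is up.
- timer: silver bench timer, 43x70x18 mm, loose bystander near the cradle. Origin: centre of its underside.
- beaker: clear glass beaker, 53 mm wide, 70 mm high, loose bystander near the cradle. Origin: centre of its underside.
- petri_1: clear petri dish, 59 mm wide, 16 mm high, loose bystander near the cradle. Origin: centre of its underside.
- vial_1: small amber dropper bottle, 30 mm wide, 70 mm high, loose bystander near the cradle. Origin: centre of its underside.
- marker_black: felt marker lying flat, 136 mm long, 14 mm high, loose bystander near the cradle. Origin: centre of its underside.
- tape_b: roll of tape lying flat, 68 mm wide, 13 mm high, loose bystander near the cradle. Origin: centre of its underside.

How it is judged:
On the way, in this order (a step that is already met when the one before it is completed fails the run):
1. the strap is home over the block, the lever still up (value of joint clamp_strap below 0.08 rad and value of joint clamp_lever above 0.5 rad), for 0.2 s.
2. the lever is down and the foot presses on the block (value of joint clamp_lever below 0.08 rad and contact force between clamp_foot and cool_block above 2 N), for 0.2 s.
At the end, for the whole second after the job is handed in: the strap within 0.08 rad of its stop, the lever within 0.08 rad of fully down, the foot pressing on the block with more than 2 N, the block upright (0.05 rad), at rest and within 8 mm of the cradle's centre (all of step 2 and value of joint clamp_strap below 0.08 rad and horizontal distance between cool_block and cradle below 0.008 m and angle between cool_block's own z axis and vertical below 0.05 rad and linear speed of cool_block below 0.02 m/s); the robot touches nothing.
It fails at once if the lever is pushed down before the strap is over the block (value of joint clamp_strap above 0.15 rad and value of joint clamp_lever below 0.4 rad).
It fails at once if the block is lifted or shifted by more than 12 mm (distance of cool_block from where it was at the start of the episode above 0.012 m).
It fails at once if a bystander is lifted, carried or shifted by more than 25 mm (distance of any of timer, beaker, petri_1, vial_1, marker_black, tape_b from where it was at the start of the episode above 0.025 m).
It also fails if it takes over 51 s, if anything falls off the work surface, if the arm or the gripper's body presses on something with over 40 N, if the wrist force passes 120 N, or if a joint passes its speed limit or range.

## Robot

A 7-joint arm with a two-finger parallel gripper is mounted at the origin on a cart in front of the work surface, level with it; the furniture and walls round the work are solid. World frame = base frame: x ahead of the robot, y to its left, z up, the work surface at z = 0. Lengths are in m, angles in rad, forces in N, time in s.
With the tool pointing down it reaches from about 0.425 to 0.925 m from the base axis. Payload 6.8 kg.
Tool frame: the origin (TCP) lies on the centre line of the jaws, within the pads' length; the fingertips stand 8 mm ahead of it and the grasp point (between the pads) lies 11 mm behind it (bot.tips_ahead is the distance from the TCP to the fingertips, in m); z points along the fingers, y is the line along which they close (so a half turn about z gives the same grasp; the last joint's range is limited). The gripper opens to 85 mm and grips with 20 to 120 N. Pads are 22 mm wide; open, the fingers measure 114 mm over their backs; the gripper's body (76 mm by 85 mm) begins 54 mm behind the grasp point. The pads swing forward as they close: fully open they stand 13 mm farther back than shut.
Start: joints at [-0.108, 0.477, 0.022, 1.555, -0.011, 1.109, -0.083], TCP at [0.675, 0, 0.239] pointing down, gripper open.
Joint ranges: [-2.96, 2.96], [-0.34, 2.1], [-1.41, 1.46], [0.24, 2.44], [-1.37, 4.51], [0.17, 1.92], [-2.96, 2.96]. Speed limits (rad/s): [2.39, 2.39, 3.14, 3.14, 3.14, 3.14, 3.14].

## Interface

Orientations are given as a unit quaternion [w, x, y, z].
In Python, from station import bot gives the robot as it stands.
- The arm moves only by the tool send_rows, never from a script. Its argument "deltas" is text: rows parted by semicolons, each of 4 numbers parted by spaces: the shift along the tool's x, y, z in m, then the turn about the tool's z in degrees. In form: x y z spin; .... A call has 1 to 5 rows; each row is the pose to reach, as a shift and turn from the pose commanded when the call began, along the tool's axes at that moment; what a row does not reach only later rows make up. A row lasts 1/10 s, in which the tool goes at most 50 mm and 8.59 degrees, less where a joint would pass 70% of its speed; a pose out of reach is approached as far as the arm can. A call with a gripper value outside its range is refused whole. "claw" is the opening, from 0 (shut) to 1 (fully open), set as the call begins (left out, the last holds). The fingers move at their own pace and stop on an object; "force" is the grip in N (left out, the last holds). Time passes only in rows, so rows that repeat a pose let the fingers close. It gives the time, the measured TCP pose, the force, the opening and the grip force at its end, in the units of the state.
- bot.get_obs(): the state, without advancing time (a new reading comes with each control period).
- bot.read_camera(name): name is "side" or "top" or "wrist"; returns a dict with "img" (480x640x3 uint8, red, green, blue), "depth" (480x640 float32, m along the optical axis (not along the pixel's ray), 0 where there is no reading), "fx", "fy", "cx", "cy" (pixels), "camera_from_world" (4x4, takes a point from world to camera coordinates). Camera axes: x right, y up, looking along -z (the intrinsics and any distortion apply to the point x, -y, -z); pixel columns grow to the right and rows downward; lengths in m; the calibration is good to about 2 mm. A picture is of the moment at which its call begins.
- bot.hand_in(): hands the job in; it is judged then, once.
Trained networks look in a picture, given as the dict that the camera call returned (one of the last four; its "shot" number tells which), for a name from the list of things; names that differ only in an ending like _2 or _b are one class to them, and where a whole thing is asked for, a point or a joint stands for the part that bears it (a point fixed in the world has none). Each returns a list of dicts, best first, with "confidence" (0 to 1); they miss things now and then, are a little off and sometimes report something else, mostly with a low value. They report only what shows in the picture. A call takes as long as a camera call.
- bot.masks_of(picture, query): "mask" (480x640 bool, what is visible of it).
- bot.landmark_of(picture, query): "xyz" ([x, y, z] in m, in world coordinates, good to about 4 mm: a listed point, or the origin of a listed thing).
The state is a dict: "t": time; "q": joint angles; "joint_vel": joint speeds; "joint_torque": joint torques, N m; "eef_pos": TCP position; "tool_rot": TCP orientation; "contact_force": force on the tool from outside, world axes, zero at the start; "torque": the same for the moment, N m; "gripper_width": opening from 0.0 (shut) to 1.0 (fully open); "grasp_force": force on a finger pad.
Only numpy, scipy, OpenCV 4.12 (cv2) and the standard library are available. Lean on these libraries where they do the work, as an engineer would, in place of code of your own. Each camera call takes 0.05 s, during which the arm holds its last target. There are 200 camera calls.

## Working session

There is one attempt and no reset: what is moved stays moved. The work goes in short steps, Python scripts to look and compute and a tool call to move; the robot and the scene stay as the last step left them, time stands still between calls to the robot, and variables do not carry over. Pictures are saved under pics/ and viewed, at most 10 in all, crops included, and the job is handed in when it is done.

Besides the shell and the picture viewer there is one more tool, called after "Emit:" as name(argument=value, ...) on one line, values as JSON. send_rows: Moves the arm, as the interface text tells. Its arguments: {"type":"object","properties":{"deltas":{"type":"string"},"claw":{"type":"number"},"force":{"type":"number"}},"required":["deltas"]}

```bash
mkdir -p pics; python3 - <<'E'
from station import bot
import cv2,numpy as np
o=bot.get_obs();print(o['t'],o['eef_pos'],o['tool_rot'],bot.tips_ahead)
for n in ("top","side"):
    p=bot.read_camera(n);cv2.imwrite(f"pics/{n}0.png",p["img"][...,::-1])
    for q in ["cradle","cool_block","strap_pivot","strap_push","lever_axle","lever_grip","clamp_foot","timer","beaker","petri_1","vial_1","marker_black","tape_b"]:
        r=bot.landmark_of(p,q)
        print(n,q,[(np.round(d["xyz"],3).tolist(),round(d["confidence"],2)) for d in r[:2]])
E
```

```text
0.0 [ 6.74446099e-01 -3.31125982e-05  2.38345666e-01] [-5.77199778e-04  7.07110590e-01  7.07102414e-01 -6.75777064e-04] 0.008
top cradle []
top cool_block []
top strap_pivot []
top strap_push [([0.456, -0.224, 0.004], 0.27)]
top lever_axle []
top lever_grip []
top clamp_foot []
top timer []
top beaker [([0.566, -0.272, 0.0], 0.63), ([0.453, -0.223, 0.003], 0.44)]
top petri_1 []
top vial_1 []
top marker_black [([0.456, -0.223, 0.005], 0.79)]
top tape_b []
side cradle [([0.504, -0.112, -0.002], 0.84)]
side cool_block [([0.512, -0.107, 0.012], 0.61)]
side strap_pivot [([0.53, -0.046, 0.102], 0.65)]
side strap_push [([0.615, -0.085, 0.102], 0.62)]
side lever_axle [([0.528, -0.045, 0.125], 0.82), ([0.556, -0.268, -0.001], 0.45)]
side lever_grip [([0.481, -0.03, 0.177], 0.68)]
side clamp_foot [([0.584, -0.072, 0.087], 0.39), ([0.557, -0.266, -0.0], 0.21)]
side timer [([0.373, -0.162, 0.0], 0.88)]
side beaker [([0.556, -0.269, -0.001], 0.95)]
side petri_1 [([0.482, -0.032, 0.174], 0.67), ([0.486, 0.06, 0.001], 0.64)]
side vial_1 [([0.644, 0.014, 0.001], 0.89)]
side marker_black [([0.456, -0.219, -0.0], 0.62), ([0.506, -0.111, -0.0], 0.36)]
side tape_b [([0.37, -0.016, 0.0], 0.92)]
```

View pics/top0.png

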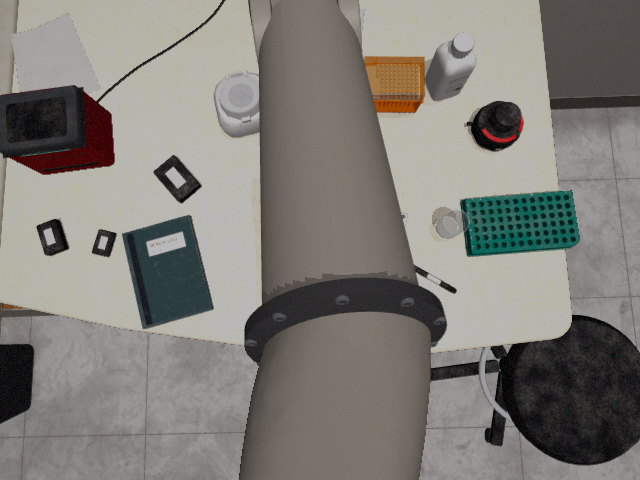

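View pics/side0.png

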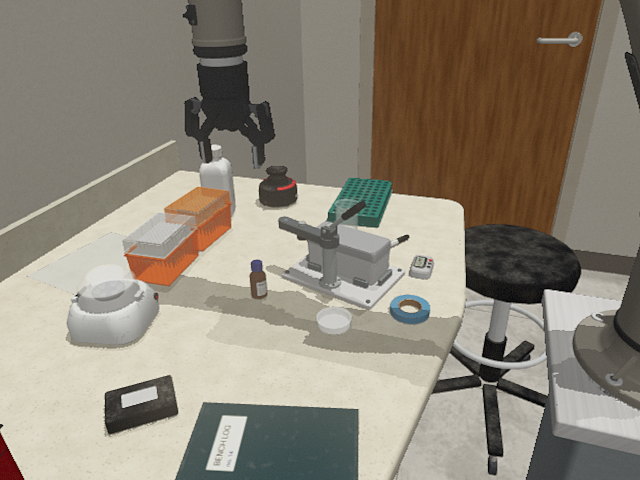

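The top view is blocked by the arm. The side view shows the strap at about (300,230) pointing along +x, and the lever raised at about (350,212). The landmark heights and distances agree with the given dimensions: the strap is at about 1.5 rad and the cradle yaw is about -21°. I'll close the hand and move to a hover point on the strap's left side.

Emit:
send_rows(deltas="-0.01 -0.01 0.01 -8.5; -0.02 -0.02 0.02 -17; -0.03 -0.03 0.03 -25.5; -0.04 -0.035 0.03 -34; -0.043 -0.038 0.03 -42.5", claw=0)

```text
t: 1.9
eef_pos: [0.6362, -0.0447, 0.2089]
tool_rot: [-0.0, 0.401, 0.916, -0.001]
contact_force: [0.7, -0.3, 1.0]
gripper_width: 0.146
grasp_force: 0.0
```

Emit:
send_rows(deltas="0 0 0 -8.5; 0 0 0 -17; 0 0 0 -22.5; 0 0 0 -22.5; 0 0 0 -22.5")

```text
t: 2.4
eef_pos: [0.637, -0.0431, 0.2093]
tool_rot: [0.0, 0.218, 0.976, 0.0]
contact_force: [-0.6, 0.2, -0.0]
gripper_width: -0.002
grasp_force: 0.0
```

```bash
python3 - <<'E'
from station import bot
import cv2,numpy as np
o=bot.get_obs();print(o['t'],o['eef_pos'],o['tool_rot'],bot.tips_ahead,o['gripper_width'],o['contact_force'])
for n in ("wrist","side"):
    p=bot.read_camera(n);cv2.imwrite(f"pics/{n}1.png",p["img"][...,::-1])
    for q in ["cradle","cool_block","strap_pivot","strap_push","lever_axle","lever_grip","clamp_foot","vial_1"]:
        r=bot.landmark_of(p,q)
        print(n,q,[(np.round(d["xyz"],3).tolist(),round(d["confidence"],2)) for d in r[:2]])
E
```

```text
2.4 [ 0.63703259 -0.04311759  0.20932221] [1.35963758e-05 2.17877796e-01 9.75976057e-01 4.62263096e-05] 0.008 -0.0015439161417106367 [-0.61885946  0.19504752 -0.02554894]
wrist cradle [([0.507, -0.111, -0.002], 0.91), ([0.524, -0.048, 0.128], 0.37)]
wrist cool_block [([0.508, -0.108, 0.008], 0.69), ([0.526, -0.049, 0.097], 0.64)]
wrist strap_pivot [([0.525, -0.045, 0.097], 0.92)]
wrist strap_push [([0.616, -0.086, 0.099], 0.71), ([0.559, -0.27, -0.001], 0.38)]
wrist lever_axle [([0.524, -0.05, 0.124], 0.91)]
wrist lever_grip []
wrist clamp_foot []
wrist vial_1 [([0.641, 0.01, 0.001], 0.8)]
side cradle [([0.504, -0.112, -0.0], 0.73)]
side cool_block [([0.512, -0.105, 0.009], 0.9), ([0.374, -0.16, -0.001], 0.6)]
side strap_pivot [([0.53, -0.047, 0.103], 0.76)]
side strap_push [([0.617, -0.082, 0.105], 0.93), ([0.527, -0.045, 0.125], 0.21)]
side lever_axle [([0.527, -0.046, 0.125], 0.73)]
side lever_grip [([0.483, -0.033, 0.178], 0.68), ([0.616, -0.082, 0.104], 0.54)]
side clamp_foot [([0.584, -0.073, 0.084], 0.5)]
side vial_1 [([0.64, 0.013, 0.004], 0.95), ([0.585, -0.071, 0.084], 0.38)]
```

View pics/wrist1.png

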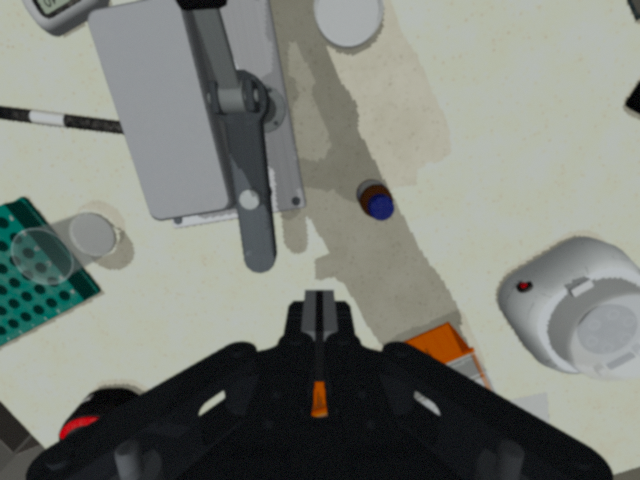

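The wrist view shows the strap from its pivot at (240,95) to its tip at (262,265). The closed fingertips, at (320,300), are clear on its left, and the vial is off to the right at (375,200). Next I'll descend and print the sweep plan.

Emit:
send_rows(deltas="0 0 0.035 0; 0 0 0.07 0; 0 0 0.1 0; 0 0 0.107 0; 0 0 0.107 0")

```text
t: 3.8
eef_pos: [0.6364, -0.0429, 0.1015]
tool_rot: [-0.001, 0.216, 0.976, -0.0]
contact_force: [0.6, 1.0, 0.2]
gripper_width: 0.004
grasp_force: 0.0
```

```bash
cat > h.py <<'E'
from station import bot
import numpy as np
from scipy.spatial.transform import Rotation as R
def rows(poses, start=None):
    """poses: list of (xyz, toolyaw_deg of tool y); prints tool-frame rows in calls of 5, chained"""
    if start is None:
        o=bot.get_obs(); p=np.array(o['eef_pos']); w,x,y,z=o['tool_rot']
        m=R.from_quat([x,y,z,w]).as_matrix(); a=np.degrees(np.arctan2(m[1,1],m[0,1]))
        print('now',o['t'],p.round(4),round(a,1),np.round(o['contact_force'],1))
    else: p,a=start
    for i in range(0,len(poses),5):
        c,s=np.cos(np.radians(a)),np.sin(np.radians(a)); X=np.array([-s,c,0]);Y=np.array([c,s,0])
        out=[]
        for q,b in poses[i:i+5]:
            d=np.array(q)-p; out.append("%.3f %.3f %.3f %.1f"%(d@X,d@Y,-d[2],a-b))
        print("; ".join(out)); p,a=np.array(poses[min(i+4,len(poses)-1)][0]),poses[min(i+4,len(poses)-1)][1]
piv=np.array([.527,-.047])
def strap(phi,d,z=.102,r=.095):
    t=np.radians(phi);u=np.array([np.cos(t),np.sin(t)]);n=np.array([-u[1],u[0]])
    q=piv+r*u+d*n
    return (np.array([q[0],q[1],z]),phi+90)
E
python3 - <<'E'
from h import *
rows([strap(f,.027) for f in np.r_[-23:-99:20j]])
E
```

```text
now 3.8 [ 0.6364 -0.0429  0.1015] 65.0 [0.6 1.  0.2]
0.003 -0.020 -0.000 -2.0; 0.002 -0.026 -0.000 2.0; 0.000 -0.033 -0.000 6.0; -0.001 -0.040 -0.000 10.0; -0.001 -0.047 -0.000 14.0
-0.002 -0.007 -0.000 4.0; -0.003 -0.013 -0.000 8.0; -0.004 -0.020 -0.000 12.0; -0.004 -0.027 -0.000 16.0; -0.004 -0.034 -0.000 20.0
-0.002 -0.007 -0.000 4.0; -0.003 -0.013 -0.000 8.0; -0.004 -0.020 -0.000 12.0; -0.004 -0.027 -0.000 16.0; -0.004 -0.034 -0.000 20.0
-0.002 -0.007 -0.000 4.0; -0.003 -0.013 -0.000 8.0; -0.004 -0.020 -0.000 12.0; -0.004 -0.027 -0.000 16.0; -0.004 -0.034 -0.000 20.0
```

Emit:
send_rows(deltas="0.003 -0.020 0 -2; 0.002 -0.026 0 2; 0 -0.033 0 6; -0.001 -0.04 0 10; -0.001 -0.047 0 14")

```text
t: 4.3
eef_pos: [0.6201, -0.0858, 0.1049]
tool_rot: [0.002, 0.335, 0.942, 0.001]
contact_force: [1.5, 1.0, -0.4]
gripper_width: 0.001
grasp_force: 0.7
```

Emit:
send_rows(deltas="-0.002 -0.007 0 4; -0.003 -0.013 0 8; -0.004 -0.02 0 12; -0.004 -0.027 0 16; -0.004 -0.034 0 20")

```text
t: 4.8
eef_pos: [0.6021, -0.115, 0.105]
tool_rot: [0.002, 0.494, 0.87, 0.001]
contact_force: [1.3, 0.4, -1.3]
gripper_width: 0.003
grasp_force: 0.7
```

```bash
python3 - <<'E'
from h import *
import cv2
rows([strap(f,.027) for f in np.r_[-61:-99:10j]])
for n in ("side","wrist"):
    p=bot.read_camera(n);cv2.imwrite(f"pics/{n}2.png",p["img"][...,::-1])
    for q in ["strap_push","strap_pivot","lever_grip","cool_block"]:
        print(n,q,[(np.round(d["xyz"],3).tolist(),round(d["confidence"],2)) for d in bot.landmark_of(p,q)[:2]])
E
```

```text
now 4.8 [ 0.6021 -0.115   0.105 ] 30.9 [ 1.3  0.4 -1.3]
0.001 -0.006 0.003 1.9; -0.000 -0.013 0.003 6.1; -0.001 -0.020 0.003 10.3; -0.002 -0.027 0.003 14.5; -0.002 -0.035 0.003 18.7
-0.002 -0.007 -0.000 4.2; -0.003 -0.014 -0.000 8.4; -0.004 -0.021 -0.000 12.7; -0.004 -0.029 -0.000 16.9; -0.003 -0.036 -0.000 21.1
side strap_push [([0.581, -0.129, 0.107], 0.85)]
side strap_pivot [([0.53, -0.045, 0.103], 0.82)]
side lever_grip [([0.499, -0.008, 0.177], 0.67)]
side cool_block [([0.51, -0.103, 0.007], 0.89)]
wrist strap_push [([0.576, -0.131, 0.099], 0.59)]
wrist strap_pivot [([0.526, -0.046, 0.098], 0.81)]
wrist lever_grip []
wrist cool_block [([0.51, -0.11, 0.009], 0.63)]
```

View pics/wrist2.png

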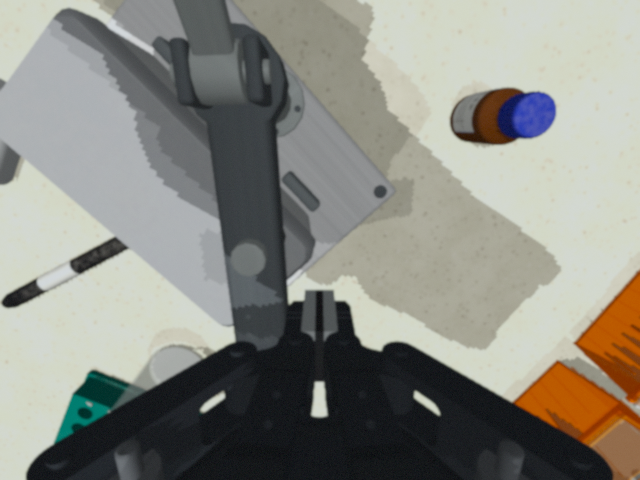

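The wrist view shows the finger at (320,300) pushing on the strap's side, with the strap now about halfway round at about -59°. I'll continue.

Emit:
send_rows(deltas="0.001 -0.006 0.003 2; 0 -0.013 0.003 6; -0.001 -0.02 0.003 10; -0.002 -0.027 0.003 14.5; -0.002 -0.035 0.003 19")

```text
t: 5.8
eef_pos: [0.5705, -0.1345, 0.0991]
tool_rot: [-0.0, 0.631, 0.776, 0.0]
contact_force: [0.8, 1.4, -0.3]
gripper_width: 0.002
grasp_force: 0.7
```

Emit:
send_rows(deltas="-0.002 -0.007 0 4; -0.003 -0.014 0 8; -0.004 -0.021 0 12.5; -0.004 -0.028 0 16.5; -0.004 -0.034 0 20")

```text
t: 6.3
eef_pos: [0.5379, -0.1456, 0.0991]
tool_rot: [-0.0, 0.756, 0.654, 0.0]
contact_force: [1.4, 0.5, -0.9]
gripper_width: -0.0
grasp_force: 0.6
```

```bash
python3 - <<'E'
from h import *
rows([strap(f,.027) for f in (-101,-104,-107,-109,-110)])
for n in ("side","wrist"):
    p=bot.read_camera(n)
    for q in ["strap_push","strap_pivot","lever_grip","lever_axle","cool_block","cradle"]:
        print(n,q,[(np.round(d["xyz"],3).tolist(),round(d["confidence"],2)) for d in bot.landmark_of(p,q)[:1]])
E
```

```text
now 6.3 [ 0.5379 -0.1456  0.0991] -8.2 [ 1.4  0.5 -0.9]
-0.000 -0.003 -0.003 2.8; -0.001 -0.008 -0.003 5.8; -0.002 -0.013 -0.003 8.8; -0.002 -0.016 -0.003 10.8; -0.002 -0.018 -0.003 11.8
side strap_push [([0.37, -0.16, -0.001], 0.6)]
side strap_pivot [([0.53, -0.044, 0.104], 0.66)]
side lever_grip []
side lever_axle [([0.528, -0.044, 0.124], 0.59)]
side cool_block [([0.508, -0.109, 0.007], 0.69)]
side cradle [([0.506, -0.112, -0.001], 0.6)]
wrist strap_push [([0.511, -0.146, 0.098], 0.97)]
wrist strap_pivot [([0.523, -0.045, 0.098], 0.91)]
wrist lever_grip []
wrist lever_axle [([0.458, -0.219, 0.001], 0.75)]
wrist cool_block []
wrist cradle [([0.507, -0.109, 0.001], 0.95)]
```

Emit:
send_rows(deltas="0 -0.003 0 3; -0.001 -0.007 0 6; -0.001 -0.01 0 8; -0.002 -0.012 0 9; -0.002 -0.013 0 9")

```text
t: 7.5
eef_pos: [0.5254, -0.1456, 0.0994]
tool_rot: [0.0, 0.804, 0.595, 0.0]
contact_force: [0.4, 0.4, 1.0]
gripper_width: 0.0
grasp_force: 0.6
```

Emit:
send_rows(deltas="0 -0.001 0 0; 0 -0.002 0 0; 0 -0.003 0 0; 0 -0.004 0 0; 0 -0.004 0 0")

```text
t: 8.0
eef_pos: [0.5244, -0.1455, 0.0999]
tool_rot: [0.003, 0.804, 0.595, 0.002]
contact_force: [9.2, -2.8, -6.0]
gripper_width: -0.0
grasp_force: 4.7
```

```bash
python3 - <<'E'
from h import *
import cv2
for n in ("wrist","side"):
    p=bot.read_camera(n);cv2.imwrite(f"pics/{n}3.png",p["img"][...,::-1])
    for q in ["strap_push","strap_pivot","lever_grip","lever_axle","cool_block","cradle"]:
        print(n,q,[(np.round(d["xyz"],3).tolist(),round(d["confidence"],2)) for d in bot.landmark_of(p,q)[:1]])
E
```

```text
wrist strap_push [([0.502, -0.145, 0.096], 0.61)]
wrist strap_pivot [([0.524, -0.046, 0.098], 0.96)]
wrist lever_grip []
wrist lever_axle [([0.523, -0.047, 0.126], 0.73)]
wrist cool_block [([0.509, -0.109, 0.004], 0.97)]
wrist cradle [([0.507, -0.11, 0.0], 0.62)]
side strap_push [([0.502, -0.143, 0.104], 0.71)]
side strap_pivot [([0.529, -0.045, 0.102], 0.59)]
side lever_grip [([0.542, -0.005, 0.176], 0.81)]
side lever_axle [([0.526, -0.044, 0.126], 0.88)]
side cool_block [([0.51, -0.108, 0.008], 0.68)]
side cradle [([0.508, -0.112, -0.002], 0.9)]
```

View pics/wrist3.png

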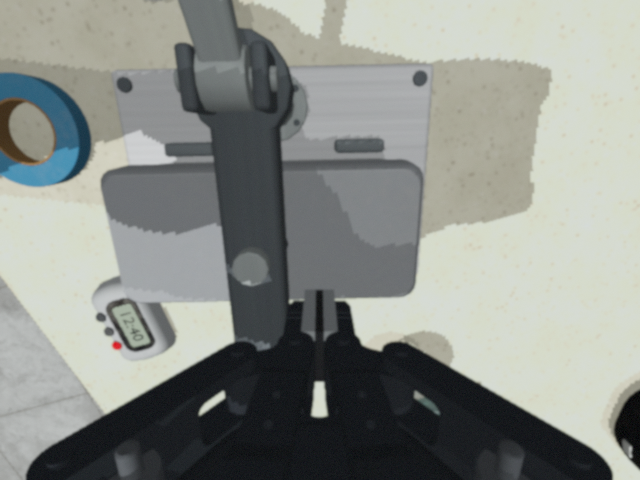

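The wrist view shows the strap at (250,260), square across the block's lid. The force jumped to about 10 N with almost no motion, so the strap is against its stop with the lever still up. Now I'll back off, rise, and go over the lever.

Emit:
send_rows(deltas="0 0.015 0 0; 0 0.03 -0.02 0; 0 0.03 -0.06 0; 0 0.03 -0.1 0; 0 0.03 -0.14 0")

```text
t: 9.2
eef_pos: [0.5491, -0.1534, 0.2403]
tool_rot: [-0.001, 0.804, 0.595, -0.001]
contact_force: [0.5, -0.5, 0.3]
gripper_width: -0.004
grasp_force: 0.0
```

```bash
python3 - <<'E'
from h import *
for n in ("side","wrist"):
    p=bot.read_camera(n)
    for q in ["strap_push","strap_pivot","lever_grip","lever_axle","cool_block"]:
        print(n,q,[(np.round(d["xyz"],3).tolist(),round(d["confidence"],2)) for d in bot.landmark_of(p,q)[:1]])
ax=np.array([.526,-.046]);u=np.array([.255,.967])
L=lambda r,tip:(np.r_[ax+r*u,tip+.008],-16)
o=bot.get_obs();P=np.array(o['eef_pos'])
h=L(.029,.22); mid=((P+h[0])/2,-16); mid[0][2]=h[0][2]
rows([((P*.75+h[0]*.25),-16),((P*.5+h[0]*.5),-16),((P*.25+h[0]*.75),-16),h,h])
A=np.r_[.95:-.1:20j]
f=lambda a:L(.075*np.cos(a)-.006*np.sin(a)-.011,.124+.075*np.sin(a)+.006*np.cos(a))
rows([f(a) for a in A],h)
E
```

```text
side strap_push [([0.506, -0.14, 0.106], 0.73)]
side strap_pivot [([0.53, -0.045, 0.105], 0.78)]
side lever_grip [([0.541, -0.004, 0.175], 0.63)]
side lever_axle []
side cool_block [([0.51, -0.107, 0.008], 0.61)]
wrist strap_push [([0.5, -0.146, 0.095], 0.57)]
wrist strap_pivot [([0.525, -0.046, 0.094], 0.96)]
wrist lever_grip [([0.486, 0.052, -0.002], 0.68)]
wrist lever_axle [([0.525, -0.048, 0.126], 0.84)]
wrist cool_block [([0.511, -0.11, 0.007], 0.89)]
now 9.8 [ 0.5497 -0.1534  0.2385] -17.0 [ 0.9 -0.1 -0.2]
0.031 -0.014 0.003 -1.0; 0.062 -0.028 0.005 -1.0; 0.094 -0.041 0.008 -1.0; 0.125 -0.055 0.011 -1.0; 0.125 -0.055 0.011 -1.0
-0.001 0.000 0.032 0.0; 0.002 -0.000 0.034 0.0; 0.006 -0.000 0.036 0.0; 0.009 -0.000 0.039 0.0; 0.012 -0.000 0.042 0.0
0.003 -0.000 0.003 0.0; 0.006 -0.000 0.006 0.0; 0.008 -0.000 0.009 0.0; 0.011 -0.000 0.013 0.0; 0.013 -0.000 0.016 0.0
0.002 -0.000 0.004 0.0; 0.004 -0.000 0.007 0.0; 0.005 -0.000 0.011 0.0; 0.007 -0.000 0.015 0.0; 0.008 -0.000 0.019 0.0
0.001 -0.000 0.004 0.0; 0.002 -0.000 0.008 0.0; 0.002 -0.000 0.012 0.0; 0.002 -0.000 0.016 0.0; 0.002 -0.000 0.021 0.0
```

Emit:
send_rows(deltas="0.031 -0.014 0.003 0; 0.062 -0.028 0.005 0; 0.094 -0.041 0.008 0; 0.125 -0.055 0.011 0; 0.125 -0.055 0.011 0")

```text
t: 10.3
eef_pos: [0.5333, -0.0121, 0.2276]
tool_rot: [-0.001, 0.802, 0.598, 0.0]
contact_force: [-0.0, 0.9, 0.4]
gripper_width: 0.003
grasp_force: 0.0
```

```bash
python3 - <<'E'
from h import *
import cv2
for n in ("side","wrist"):
    p=bot.read_camera(n)
    for q in ["lever_grip","strap_push"]:
        print(n,q,[(np.round(d["xyz"],3).tolist(),round(d["confidence"],2)) for d in bot.landmark_of(p,q)[:1]])
    cv2.imwrite(f"pics/{n}4.png",p["img"][...,::-1])
E
```

```text
side lever_grip [([0.538, -0.007, 0.175], 0.69)]
side strap_push [([0.502, -0.14, 0.103], 0.93)]
wrist lever_grip [([0.535, -0.003, 0.181], 0.64)]
wrist strap_push [([0.508, -0.111, 0.0], 0.73)]
```

View pics/side4.png

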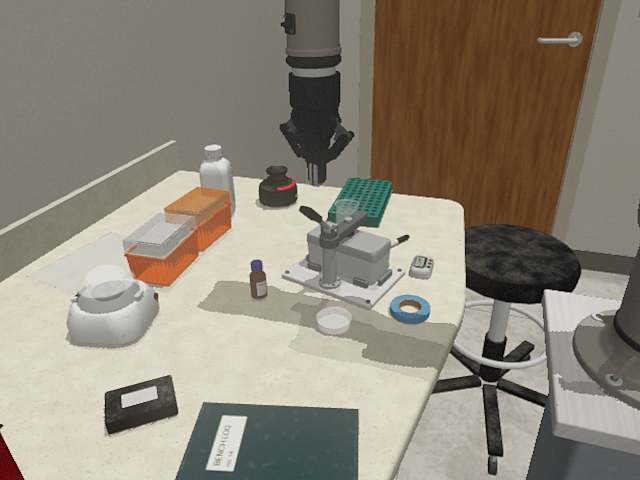

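The side view shows the strap across the block, with the raised lever at (303,210) and the fingertips just above it at (316,180). I'll push the lever down along its arc.

Emit:
send_rows(deltas="-0.003 0 0.015 0; -0.003 0 0.029 0; 0 0 0.032 0; 0.004 0 0.036 0; 0.008 0 0.04 0")

```text
t: 11.1
eef_pos: [0.537, -0.01, 0.1886]
tool_rot: [0.0, 0.804, 0.595, 0.001]
contact_force: [0.1, -0.5, 0.0]
gripper_width: -0.003
grasp_force: 0.0
```

Emit:
send_rows(deltas="0.003 0 0.003 0; 0.006 0 0.006 0; 0.008 0 0.009 0; 0.011 0 0.013 0; 0.013 0 0.016 0")

```text
t: 11.6
eef_pos: [0.5407, 0.0029, 0.1724]
tool_rot: [0.0, 0.804, 0.595, 0.001]
contact_force: [0.3, -0.5, 3.7]
gripper_width: -0.002
grasp_force: 1.7
```

```bash
python3 - <<'E'
from h import *
rows([(np.r_[.526+.255*.064,-.046+.967*.064,.138],-17)])
for n in ("side","wrist"):
    p=bot.read_camera(n)
    for q in ["lever_grip","strap_push","cool_block"]:
        print(n,q,[(np.round(d["xyz"],3).tolist(),round(d["confidence"],2)) for d in bot.landmark_of(p,q)[:1]])
E
```

```text
now 11.6 [0.5407 0.0029 0.1724] -17.0 [ 0.3 -0.5  3.7]
0.013 -0.002 0.034 0.0
side lever_grip [([0.543, 0.011, 0.162], 0.68)]
side strap_push [([0.503, -0.138, 0.104], 0.91)]
side cool_block [([0.509, -0.105, 0.006], 0.6)]
wrist lever_grip [([0.541, 0.011, 0.17], 0.98)]
wrist strap_push []
wrist cool_block []
```

Contact is made and the lever is moving. I'll keep pushing.

Emit:
send_rows(deltas="0.004 0 0.005 0; 0.007 0 0.01 0; 0.009 0 0.015 0; 0.011 0 0.02 0; 0.012 -0.001 0.024 0")

```text
t: 12.5
eef_pos: [0.5434, 0.0142, 0.148]
tool_rot: [0.0, 0.804, 0.595, 0.0]
contact_force: [1.1, -3.7, 4.3]
gripper_width: -0.005
grasp_force: 1.7
```

Emit:
send_rows(deltas="0.001 0 0.003 0; 0.001 0 0.006 0; 0.001 0 0.009 0; 0.001 0 0.011 0; 0.001 0 0.012 0")

```text
t: 13.0
eef_pos: [0.5439, 0.0158, 0.1376]
tool_rot: [0.0, 0.804, 0.595, 0.001]
contact_force: [-4.3, -1.1, 19.7]
gripper_width: 0.003
grasp_force: 10.2
```

Emit:
send_rows(deltas="0 0 0.001 0; 0 0 0.002 0; 0 0 0.002 0; 0 0 0.002 0; 0 0 0.002 0")

```text
t: 13.5
eef_pos: [0.5441, 0.0158, 0.1373]
tool_rot: [0.0, 0.804, 0.595, 0.002]
contact_force: [-8.0, -1.0, 28.1]
gripper_width: -0.0
grasp_force: 14.1
```

Emit:
send_rows(deltas="0 0 -0.01 0; 0 0 -0.04 0; 0 0 -0.08 0; 0 0 -0.12 0; 0 0 -0.12 0")

```text
t: 14.0
eef_pos: [0.5458, 0.0161, 0.2595]
tool_rot: [0.002, 0.804, 0.595, 0.004]
contact_force: [0.3, -0.0, 0.0]
gripper_width: -0.001
grasp_force: 0.0
```

```bash
python3 - <<'E'
from h import *
import cv2
rows([])
for n in ("side","wrist"):
    p=bot.read_camera(n);cv2.imwrite(f"pics/{n}5.png",p["img"][150:350,220:460,::-1].repeat(3,0).repeat(3,1) if n=="side" else p["img"][...,::-1])
    for q in ["lever_grip","lever_axle","strap_push","strap_pivot","cool_block","clamp_foot"]:
        print(n,q,[(np.round(d["xyz"],3).tolist(),round(d["confidence"],2)) for d in bot.landmark_of(p,q)[:1]])
E
```

```text
now 14.0 [0.5458 0.0161 0.2595] -17.0 [ 0.3 -0.   0. ]
side lever_grip [([0.548, 0.017, 0.128], 0.63)]
side lever_axle [([0.527, -0.045, 0.124], 0.59)]
side strap_push [([0.501, -0.142, 0.104], 0.78)]
side strap_pivot [([0.53, -0.044, 0.104], 0.68)]
side cool_block [([0.51, -0.108, 0.01], 0.77)]
side clamp_foot [([0.508, -0.113, 0.081], 0.36)]
wrist lever_grip [([0.545, 0.021, 0.135], 0.67)]
wrist lever_axle []
wrist strap_push [([0.501, -0.141, 0.098], 0.94)]
wrist strap_pivot [([0.525, -0.047, 0.099], 0.71)]
wrist cool_block []
wrist clamp_foot []
```

View pics/side5.png

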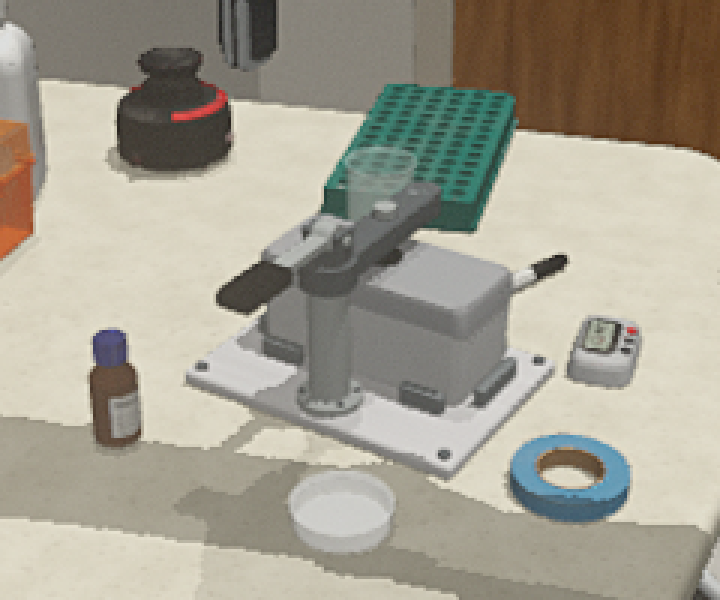

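View pics/wrist5.png

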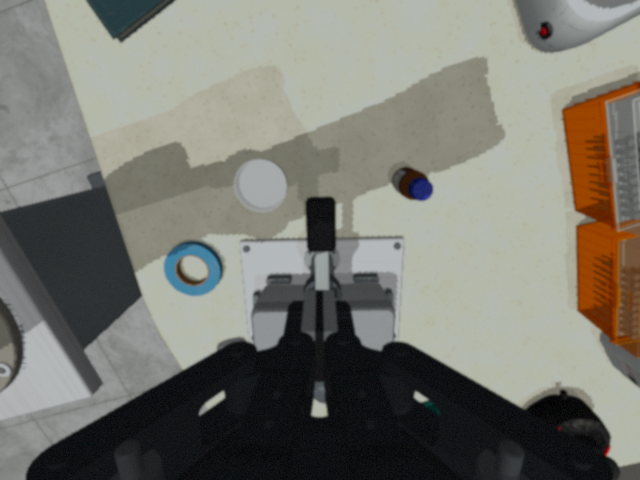

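The lever is level at crop position (255,285). In the wrist view it is square to the plate at (320,225), and the foot is on the lid. The block and bystanders haven't moved and the hand is clear, so I'll hand in.

```bash
python3 -c "
from station import bot
print(bot.hand_in())"
```

```text
the job is handed in; nothing more can be done
None
```

I handed the job in at about 14 s: the strap is home across the block, the lever is fully down with the foot on the lid, and the hand is clear. The pictures and push forces agree with that, but no verdict came back and I had no direct reading of the foot's force.

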